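# Right a fallen jar and press a label holder home in its rail

## Robot

A 6-joint arm with a two-finger parallel gripper is mounted at the origin on the work surface. World frame = base frame: x ahead of the robot, y to its left, z up, the work surface at z = 0. Lengths are in mm, angles in rad, forces in N, time in s.
With the tool pointing down it reaches from about 425 to 950 mm from the base axis. Payload 3.5 kg.
Tool frame: the origin (TCP) lies midway between the tips of the shut fingers; the grasp point (between the pads) lies 19 mm behind it (bot.grasp_offset is the distance from the TCP to the grasp point, in mm); y points along the fingers, z is the direction in which the jaws open and shut, and the axes are right-handed (so a half turn about y gives the same grasp; the last joint's range is limited). The gripper opens to 85 mm and grips with 20 to 120 N. Pads are 22 mm wide; open, the fingers measure 114 mm over their backs; the gripper's body (76 mm by 85 mm) begins 54 mm behind the grasp point. The pads swing forward as they close: fully open they stand 13 mm farther back than shut.
Start: joints at [-1.431, 0.286, 1.577, -0, 1.279, -0.15], TCP at [192.912, -646.831, 231.325] pointing down, gripper open.
Joint ranges: [-2.77, 2.77], [-0.9, 2.22], [0.21, 2.48], [-1.53, 4.67], [0.24, 2.81], [-2.84, 2.84]. Speed limits (rad/s): [2.79, 2.79, 3.14, 3.14, 3.14, 3.14].

## Interface

Orientations are given as a 3x3 rotation matrix whose columns are the frame's x, y, z axes.
In Python, from plant import telemetry, cams, bot gives the robot as it stands.
- The arm moves only by the shell command python3 -m jog 'ROWS' [FORCE]. ROWS is text: rows parted by semicolons, each of 7 numbers parted by spaces: the shift along the tool's x, y, z in cm, then the turn, a rotation vector about the tool's x, y, z in units of 5 degrees (1.0 is 5 degrees), then the finger opening in cm, from 0 to 8.54. A call has 1 to 12 rows; each row is the pose to reach, as a shift and turn from the pose measured when the call began, along the tool's axes at that moment; what a row does not reach only later rows make up. A row lasts 1/8 s, in which the tool goes at most 62.5 mm and 10.7 degrees, less where a joint would pass 70% of its speed; a pose out of reach is approached as far as the arm can. A call with a gripper value outside its range is refused whole. The fingers move at their own pace and stop on an object; FORCE is the grip in N (left out, the last holds). Time passes only in rows, so rows that repeat a pose let the fingers close. It gives the time, the measured TCP pose, the force and the opening at its end, in the units of the state.
- telemetry.read_state(): the state, without advancing time (a new reading comes with each control period).
- cams.snapshot(name): name is "side" or "top"; returns the picture (480x640x3 uint8, red, green, blue); there is no depth.
- cams.calibration(name): a dict with "K" (3x3 intrinsics, pixels), "rvec" (rotation vector, rad) and "tvec" (3), from world to camera coordinates, as OpenCV has them. Camera axes: x right, y down, z forward; pixel columns grow to the right and rows downward; lengths in mm; the calibration is good to about 2 mm. A picture is of the moment at which its call begins. calibration takes no time and is no camera call.
- bot.job_done(): hands the job in, once; it reports no verdict.
Trained networks look in the newest picture that a camera, given by its name, has taken for a name from the list of things; names that differ only in an ending like _2 or _b are one class to them, and where a whole thing is asked for, a point or a joint stands for the part that bears it (a point fixed in the world has none). Each returns a list of dicts, best first, with "conf" (0 to 1); they miss things now and then, are a little off and sometimes report something else, mostly with a low value. They report only what shows in the picture. A call takes as long as a camera call.
- cams.spot_in(camera, thing): "centre" ([x, y, z] in mm, in world coordinates, good to about 4 mm: the middle of the surface that is visible of it).
- cams.landmark_of(camera, thing): "centre" ([x, y, z] in mm, in world coordinates, good to about 4 mm: a listed point, or the origin of a listed thing).
The state is a dict: "time_s": time; "qpos": joint angles; "dq": joint speeds; "joint_torque": joint torques, N m; "position": TCP position; "tcp_rot": TCP orientation; "contact_force": force on the tool from outside, world axes, zero at the start; "ft_torque": the same for the moment, N m; "finger_gap": opening from 0.0 (shut) to 1.0 (fully open).
Only numpy, scipy, OpenCV 4.12 (cv2) and the standard library are available. Lean on these libraries where they do the work, as an engineer would, in place of code of your own. Each camera call takes 0.05 s, during which the arm holds its last target.

## Task

The lane rack was knocked: stand the fallen jar upright again where it lies in its lane, without dropping it. Then take the narrow label holder out of the wooden rest, push it down behind the lip of the empty label rail against the spring until it is fully home, and finish while holding it pressed there so that its locking pin can be put in. Leave the other jars, the wide holder and the things on the bench where they are.

Things in the scene. Friction and masses are not known exactly. Their poses are not given: they have to be found in the camera images.
- rack: Fixed sheet-metal lane rack, 360 mm wide, 310 mm deep, flat deck 30 mm above the bench. Origin: middle of the deck's front edge (nearest the robot), at bench level; x runs back along the lanes, y left, z up. Three lanes centred on y = -120, 0, +120 mm, parted by strips 12 mm high; side walls to z = 44 mm, back fence to z = 74 mm. Each lane holds a back jar near x = 270 mm and a front jar.
- jar_down_mid (a point): Fallen eight-sided glass jar, 54 mm over flats, 70 mm tall, lid 51 mm, 0.13 to 0.24 kg. Point at its centre, half-way up; z axis from foot to cap. It lies along one of the three lanes, foot towards the robot, cap away (within 9 degrees), on a flat, its centre 57 mm up, 110 to 130 mm behind the rack's front edge. Standing, its centre is 65 mm above the bench. Leaning under 30 degrees, it rocks upright by itself.
- bay: Empty label rail: fixed steel channel along y, open upward, before one lane. Origin: mid-channel at bench level; x away from the robot, y left. Far side: back plate, inner face x = +5 mm, top z = 55 mm. Near side: lip, inner face x = -5 mm to z = 38, then flared to x = -15 mm at z = 52. End stops leave 72 mm in y, tops z = 34. Rigid seats for the holder's foot at z = 14 mm, spring strip at z = 20.
- bay_mouth (a point): Point in the empty rail over the middle of its channel, level with the top of the back plate (55 mm above the bench); axes as the rail.
- spring_strip (a joint): How far the spring strip on the floor of the empty rail is pressed down, in m: 0 with the rail empty or a holder just resting on it, 0.006 with a holder fully home on the seats. It needs about 2 N to start and 8 N at 6 mm, and lifts the holder again as soon as it is let go.
- holder_grip (a point): Loose narrow label holder: rigid white plate 60 mm wide (y), 88 mm tall, 0.05 kg. Lower 62 mm is 6 mm thick (x) and goes into the rail; the top 26 mm is a grip edge 10 mm thick, 48 mm wide. Point in the middle of the grip edge, 75 mm above the foot, 13 mm below the top; x normal to the plate (card on -x), z up. It stands in a slot of the wooden rest, this point 87 mm above the bench.
- holder_foot (a point): Middle of the bottom edge of the loose label holder, 75 mm under its grip point; same axes. Fully home it is 14 mm above the bench in the middle of the empty rail.
- rest: Wooden rest on the bench, fixed, 130 x 130 mm, 34 mm high, with two slots along its y axis at x = -40 and +40 mm, 8 mm wide, floor 12 mm above the bench. Origin: centre of its underside. One slot has the holder to fit, the other a wider spare.
- holder_wide_grip (a point): The other spare holder, same height and thickness but 92 mm wide: too wide for the rail. Point in the middle of its grip edge, 75 mm above its foot. Leave it in its slot.
- rail_a: Label rail like the empty one, before another lane, with a 60 mm holder already pinned in it (top 102 mm above the bench). Fixed. Origin and axes as for the empty rail.
- rail_b: Second such rail with a holder already pinned in it. Fixed. Origin and axes as for the empty rail.
- wood_box: Closed wooden packing box, 85 x 150 mm, 38 mm high, on the bench right of the rack; origin at the centre of its underside. A bystander.
- spatula: Spatula lying on the bench left of the rack, 190 mm long, origin under its middle; a bystander.
- jar_b_mid (a point): Standing bystander jar, same make as the fallen one (54 mm over its flats, 70 mm tall, 0.18 kg); point at its centre, half-way up (35 mm above its foot). Leave it standing where it is.
- jar_c_mid (a point): Standing bystander jar, same make as the fallen one (54 mm over its flats, 70 mm tall, 0.18 kg); point at its centre, half-way up (35 mm above its foot). Leave it standing where it is.
- jar_d_mid (a point): Standing bystander jar, same make as the fallen one (54 mm over its flats, 70 mm tall, 0.18 kg); point at its centre, half-way up (35 mm above its foot). Leave it standing where it is.
- jar_e_mid (a point): Standing bystander jar, same make as the fallen one (54 mm over its flats, 70 mm tall, 0.18 kg); point at its centre, half-way up (35 mm above its foot). Leave it standing where it is.
- jar_f_mid (a point): Standing bystander jar, same make as the fallen one (54 mm over its flats, 70 mm tall, 0.18 kg); point at its centre, half-way up (35 mm above its foot). Leave it standing where it is.

How it is judged:
By the outcome, as a careful person would: the job done as asked, in the order asked, and still so for the second after the job is handed in, while the arm keeps its last pose, push and grip.
It also fails if it takes over 64 s, if anything falls off the work surface, if the arm or the gripper's body presses on something with over 40 N, if the wrist force passes 120 N, or if a joint passes its speed limit or range.

## Working session

There is one attempt and no reset: what is moved stays moved. The work goes in short steps, Python scripts to look and compute and a shell command to move; the robot and the scene stay as the last step left them, time stands still between calls to the robot, and variables do not carry over. Pictures are saved under pics/ and viewed, and the job is handed in when it is done.

```bash
ls; mkdir -p pics
cat > h.py <<'E'
import numpy as np, cv2
from plant import telemetry, cams, bot
def save(cam,fn):
    im=cams.snapshot(cam); cv2.imwrite('pics/'+fn,im[:,:,::-1]); return im
def proj(cam,P):
    c=cams.calibration(cam); p,_=cv2.projectPoints(np.array(P,float).reshape(-1,1,3),np.array(c['rvec'],float),np.array(c['tvec'],float),np.array(c['K'],float),None); return p.reshape(-1,2)
E
python3 - <<'E'
from h import *
s=telemetry.read_state(); print(s['position'],s['tcp_rot'],s['time_s'],s['contact_force'],bot.grasp_offset)
for c in ('side','top'):
    save(c,c+'0.png')
    k=cams.calibration(c); R=cv2.Rodrigues(np.array(k['rvec'],float))[0]; print(c,-R.T@np.array(k['tvec']).ravel(),k['K'])
for c,t in (('top','rack'),('top','jar_down_mid'),('side','jar_down_mid'),('top','bay'),('side','bay'),('top','holder_grip'),('side','holder_grip'),('top','rest'),('top','rail_a')):
    for r in cams.landmark_of(c,t)[:6]: print(c,t,np.round(r['centre'],1),round(r['conf'],2))
E
```

```text
pics
[ 192.82033887 -646.17857963  229.92743553] [[-9.58302311e-01 -3.57236219e-04  2.85756106e-01]
 [-2.85756132e-01  2.37267018e-03 -9.58299433e-01]
 [-3.35665727e-04 -9.99997121e-01 -2.37581776e-03]] 0.0 [ 0.88525127 -0.37451577 -0.13616917] 18.700000000000003
side [-189.67338115  977.76941025  930.27514547] [[573.84297695   0.         317.51987061]
 [  0.         573.84297695 238.45528217]
 [  0.           0.           1.        ]]
top [ 341.75322518  -53.27054479 1192.87307384] [[486.0213141    0.         317.6736384 ]
 [  0.         486.0213141  245.68766457]
 [  0.           0.           1.        ]]
top rack [487.2 -53.3   0. ] 0.58
top rack [484.8  63.1  58.9] 0.46
top jar_down_mid [614.7  53.1  59.2] 0.87
side jar_down_mid [610.6  47.9  54.3] 0.66
top bay [483.2  64.5   2.1] 0.85
side bay [489.4  60.8   1.7] 0.78
top holder_grip [450.9 268.4  88.3] 0.74
side holder_grip [446.8 271.3  86.2] 0.58
top rest [480.  282.   -2.5] 0.98
top rail_a [ 469.6 -174.7   -2.4] 0.94
top rail_a [483.2 -54.7   1.6] 0.57
top rail_a [672.6 238.6  -3.3] 0.4
```

View pics/top0.png

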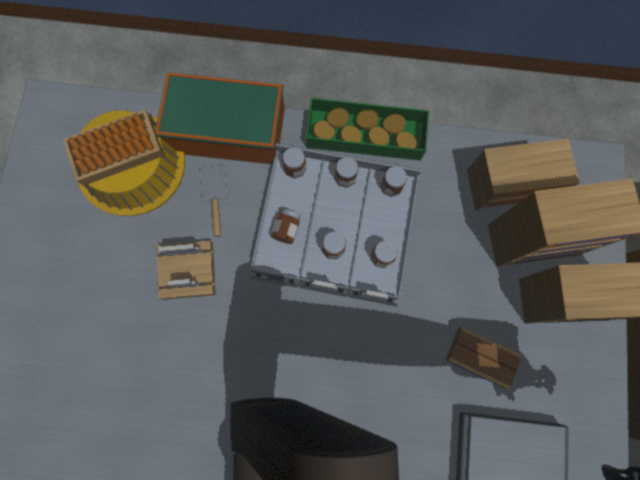

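View pics/side0.png

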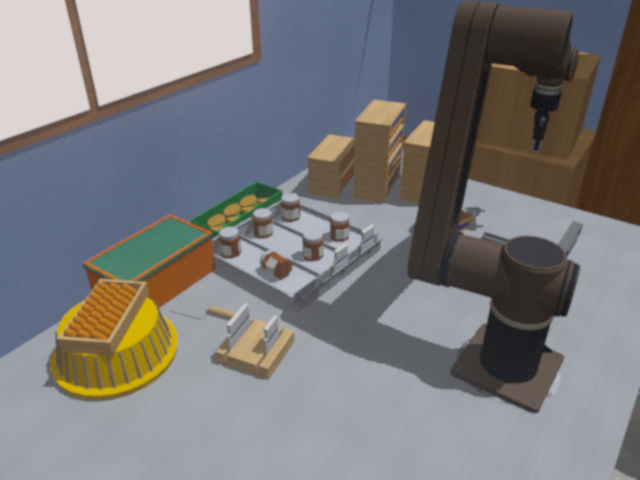

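```bash
cat >> h.py <<'E'
def unproj(cam,px,z):
    c=cams.calibration(cam); R=cv2.Rodrigues(np.array(c['rvec'],float))[0]; t=np.array(c['tvec'],float).ravel(); K=np.array(c['K'])
    px=np.array(px,float).reshape(-1,2); d=np.c_[px,np.ones(len(px))]@np.linalg.inv(K).T@R; o=-R.T@t
    return o+d*((z-o[2])/d[:,2])[:,None]
def crop(src,x0,y0,w,h,f,fn):
    im=cv2.imread('pics/'+src); cv2.imwrite('pics/'+fn,cv2.resize(im[y0:y0+h,x0:x0+w],None,fx=f,fy=f,interpolation=cv2.INTER_CUBIC))
E
python3 - <<'E'
from h import *
crop('top0.png',240,140,190,170,4,'t_rack.png')
crop('top0.png',150,230,70,75,8,'t_rest.png')
crop('side0.png',200,180,200,190,4,'s_rack.png')
E
```

```text
(no output)
```

View pics/t_rack.png

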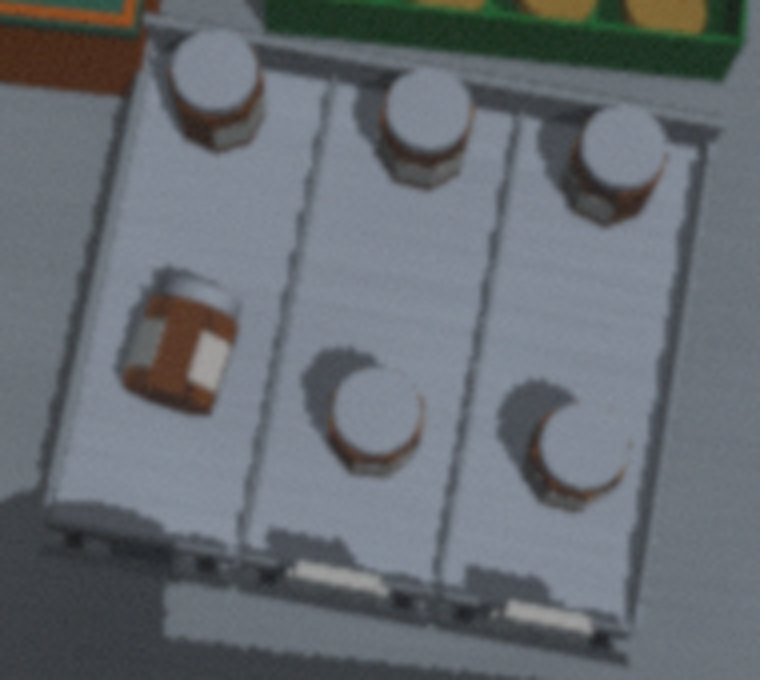

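View pics/t_rest.png

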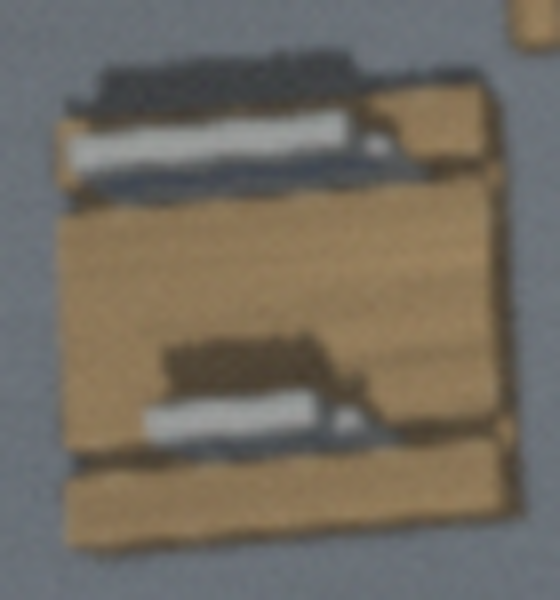

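View pics/s_rack.png

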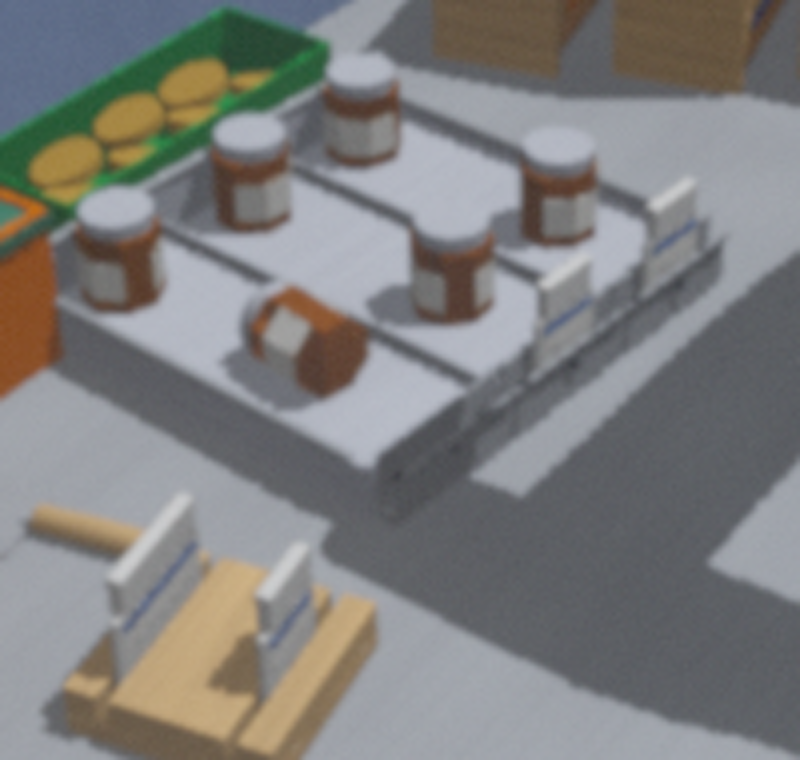

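Run:
```python
from h import *
f=lambda p,z:unproj('top',np.array(p)/4.+[240,140],z)
print([a for a in dir(bot) if a[0]!='_'])
fl,fr=f([[48,515],[632,618]],44); print(fl,fr)
d=fl-fr; print('width',np.linalg.norm(d),'yaw',np.degrees(np.arctan2(-d[0],d[1])))
s=f([[330,80],[245,545],[517,118],[438,580]],42); d=s[0]-s[1];print('strip yaw',np.degrees(np.arctan2(d[1],d[0])),s);d=s[2]-s[3];print(np.degrees(np.arctan2(d[1],d[0])))
h=f([[292,568],[383,590],[505,605],[592,626]],102);print('holders',h)
# jar axis
j=f([[193,278],[168,405]],65);d=j[0]-j[1];print('jar',j,np.degrees(np.arctan2(d[1],d[0])))
g=unproj('top',np.array([[145,405],[318,392],[325,425],[148,442]])/8.+[150,230],100);print('grip',g)
for c in('top','side'):
  for t in ('bay_mouth','jar_down_mid','holder_foot','rest','bay'):
    for r in cams.landmark_of(c,t)[:2]: print(c,t,np.round(r['centre'],1),round(r['conf'],2))
```

```text
['PlanningError', 'grasp_offset', 'job_done']
[501.5103432  116.61958229  44.        ] [ 480.18832517 -234.99507316   44.        ]
width 352.2605489941339 yaw -3.470183821344451
strip yaw -3.3525410354144674 [[ 795.03558279  -19.70406031   42.        ]
 [ 497.36983193   -2.26687537   42.        ]
 [ 783.64243595 -138.52858563   42.        ]
 [ 489.72899255 -118.77914919   42.        ]]
-3.844196081816731
holders [[ 479.32324236  -32.83646127  102.        ]
 [ 472.83679701  -85.16696036  102.        ]
 [ 472.29631785 -154.22657498  102.        ]
 [ 466.14626479 -203.86604991  102.        ]]
jar [[651.20400635  47.29160238  65.        ]
 [572.06173263  52.16956424  65.        ]] -3.5269837869068086
grip [[445.12993918 292.51793079 100.        ]
 [454.37495347 244.69469857 100.        ]
 [445.35115044 241.17848671 100.        ]
 [434.88471801 289.8438607  100.        ]]
top bay_mouth [484.6  61.5  57.3] 0.8
top bay_mouth [449.6 268.5  84.5] 0.23
top jar_down_mid [614.7  53.1  59.2] 0.87
top holder_foot [448.3 274.1  11.7] 0.48
top rest [480.  282.   -2.5] 0.98
top bay [483.2  64.5   2.1] 0.85
side bay_mouth [489.1  62.   54. ] 0.87
side bay_mouth [760.5 -78.9  66.7] 0.65
side jar_down_mid [610.6  47.9  54.3] 0.66
side holder_foot [446.  271.2  10.8] 0.73
side rest [489.8 281.   -0.7] 0.8
side bay [489.4  60.8   1.7] 0.78
```

```bash
cat >> h.py <<'E'
from scipy.spatial.transform import Rotation as Ro
def Rdown(yaw,tilt=0):
    # tool x ~ world x, y down, z ~ world y ; tilt>0: fingers swing forward (away from robot), deg
    B=np.array([[1,0,0],[0,0,1],[0,-1,0]],float)
    return Ro.from_euler('z',yaw,degrees=True).as_matrix()@Ro.from_euler('y',-tilt,degrees=True).as_matrix()@B
def row(P,R):
    s=telemetry.read_state(); p=np.array(s['position']); C=np.array(s['tcp_rot'])
    d=C.T@(np.array(P)-p)/10; r=Ro.from_matrix(C.T@R).as_rotvec(degrees=True)/5
    print('row',np.round(d,2),np.round(r,2))
def st():
    s=telemetry.read_state(); C=np.array(s['tcp_rot'])
    print('t',round(s['time_s'],2),'q',np.round(s['qpos'],3),'p',np.round(s['position'],1),'F',np.round(s['contact_force'],1),'T',np.round(s['ft_torque'],2),'gap',round(s['finger_gap'],3),'grasp',np.round(np.array(s['position'])-bot.grasp_offset*C[:,1],1));print(np.round(C,3).tolist())
    open('log.txt','a').write(repr((list(s['qpos']),list(s['position']),C.tolist()))+'\n')
E
python3 - <<'E'
from h import *
st(); row([610,52,200],Rdown(-3.5))
E
```

```text
t 1.05 q [-1.431  0.286  1.577 -0.     1.279 -0.15 ] p [ 192.9 -646.8  231.3] F [ 0.2 -0.5  0.7] T [ 0.03 -0.01 -0.02] gap 1.0 grasp [ 192.9 -646.8  250. ]
[[-0.958, -0.0, 0.286], [-0.286, -0.0, -0.958], [0.0, -1.0, 0.0]]
row [-59.94   3.13 -55.05] [  0.   -31.98   0.  ]
```

```bash
python3 -m jog '-59.9 3.1 -55 0 -32 0 8.5;-59.9 3.1 -55 0 -32 0 8.5;-59.9 3.1 -55 0 -32 0 8.5;-59.9 3.1 -55 0 -32 0 8.5;-59.9 3.1 -55 0 -32 0 8.5;-59.9 3.1 -55 0 -32 0 8.5;-59.9 3.1 -55 0 -32 0 8.5;-59.9 3.1 -55 0 -32 0 8.5;-59.9 3.1 -55 0 -32 0 8.5;-59.9 3.1 -55 0 -32 0 8.5;-59.9 3.1 -55 0 -32 0 8.5;-59.9 3.1 -55 0 -32 0 8.5' 40
python3 - <<'E'
from h import *
st(); row([610,52,200],Rdown(-3.5))
E
```

```text
time_s: 2.55
position: [578.1, -1.4, 203.2]
tcp_rot: [[0.828, 0.001, 0.561], [-0.561, -0.0, 0.828], [0.001, -1.0, 0.0]]
contact_force: [0.6, -0.4, 1.3]
finger_gap: 0.992
t 2.55 q [-0.178  0.099  1.847 -0.     1.195 -1.153] p [578.1  -1.4 203.2] F [ 0.6 -0.4  1.3] T [-0.07  0.01 -0.01] gap 0.992 grasp [578.1  -1.4 221.9]
[[0.828, 0.001, 0.561], [-0.561, -0.0, 0.828], [0.001, -1.0, 0.0]]
row [-0.35  0.32  6.21] [ 0.   -6.12  0.01]
```

```bash
python3 -m jog '-0.3 0.3 6.2 0 -6.1 0 8.5;-0.3 0.3 6.2 0 -6.1 0 8.5;-0.3 0.3 6.2 0 -6.1 0 8.5;-0.3 0.3 6.2 0 -6.1 0 8.5;-0.3 0.3 6.2 0 -6.1 0 8.5'
python3 - <<'E'
from h import *
st(); row([610,52,170],Rdown(-3.5,-20));
E
```

```text
time_s: 3.18
position: [610.3, 51.4, 200.2]
tcp_rot: [[0.998, 0.001, 0.066], [-0.066, -0.0, 0.998], [0.001, -1.0, -0.0]]
contact_force: [0.5, 0.6, -0.3]
finger_gap: 0.996
t 3.17 q [-0.081  0.177  1.766 -0.     1.198 -1.586] p [610.3  51.4 200.2] F [ 0.5  0.6 -0.3] T [ 0.01 -0.03  0.03] gap 0.996 grasp [610.3  51.4 218.9]
[[0.998, 0.001, 0.066], [-0.066, -0.0, 0.998], [0.001, -1.0, -0.0]]
row [-0.04  3.02  0.06] [-0.01 -0.05  4.01]
```

```bash
python3 -m jog '0 3 0 0 0 4 8.5;0 3 0 0 0 4 8.5;0 3 0 0 0 4 8.5'
python3 - <<'E'
from h import *
st(); 
from scipy.optimize import least_squares
D=[eval(l) for l in open('log.txt')]
# model: Rz(q1) * [.., Ry] chain; offsets
def fk(q,p):
    a,h,L1,L2,b,L3,off,e=p
    R=Ro.from_euler('z',q[0]); x=np.array([a,0,h])
    def dirv(t): return np.array([np.sin(t),0,np.cos(t)])
    def per(t): return np.array([np.cos(t),0,-np.sin(t)])
    x=x+L1*dirv(q[1]); t=q[1]+q[2]; x=x+L2*dirv(t)+b*per(t)+np.array([0,off,0])
    R4=R*Ro.from_euler('y',t)*Ro.from_euler('z',q[3])*Ro.from_euler('y',q[4])
    return R.apply(x)+R4.apply([e,0,L3]), R4
f=lambda p:np.r_[np.concatenate([fk(q,p)[0]-P for q,P,C in D]),1e-2*(p-[0,300,400,400,0,200,100,0])]
r=least_squares(f,[0,300,400,400,0,200,100,0]);print(np.round(r.x,1),np.round(r.fun,1))
for q,P,C in D: print(np.round(fk(q,r.x)[1].as_matrix()[:,2],3),np.round(np.array(C)[:,1],3))
np.save('p.npy',r.x)
E
```

```text
time_s: 3.55
position: [611.1, 50.8, 168.1]
tcp_rot: [[0.937, -0.342, 0.068], [-0.064, 0.022, 0.998], [-0.343, -0.94, -0.001]]
contact_force: [-0.8, -0.2, -1.0]
finger_gap: 0.994
t 3.55 q [-0.08   0.401  1.577 -0.005  1.513 -1.582] p [611.1  50.8 168.1] F [-0.8 -0.2 -1. ] T [-0.01 -0.16 -0.  ] gap 0.994 grasp [617.4  50.3 185.7]
[[0.937, -0.342, 0.068], [-0.064, 0.022, 0.998], [-0.343, -0.94, -0.001]]
[  4.5 246.1 439.5 569.9  27.5 246.1 100.9  -0.9] [-0.   0.  -0.2  0.1 -0.   0.1 -0.1  0.   0.1 -0.   0.   0.   0.  -0.5
  0.4  1.7  0.3  0.5  0.  -0. ]
[-0. -0. -1.] [-0. -0. -1.]
[ 0.001 -0.    -1.   ] [ 0.001 -0.    -1.   ]
[ 0.001 -0.    -1.   ] [ 0.001 -0.    -1.   ]
[-0.342  0.022 -0.94 ] [-0.342  0.022 -0.94 ]
```

```bash
cat >> h.py <<'E'
from scipy.optimize import least_squares
LO=np.array([-2.77,-.9,.21,-1.53,.24,-2.84]);HI=np.array([2.77,2.22,2.48,4.67,2.81,2.84])
def fk(q,p):
    a,h,L1,L2,b,L3,off,e=p
    R=Ro.from_euler('z',q[0]); x=np.array([a,0,h])
    dv=lambda t:np.array([np.sin(t),0,np.cos(t)]); pv=lambda t:np.array([np.cos(t),0,-np.sin(t)])
    t=q[1]+q[2]; x=x+L1*dv(q[1])+L2*dv(t)+b*pv(t)+np.array([0,off,0])
    R4=R*Ro.from_euler('y',t)*Ro.from_euler('z',q[3])*Ro.from_euler('y',q[4])
    return R.apply(x)+R4.apply([e,0,L3]), R4
def ikq(G,d,q0):
    p=np.load('p.npy'); P=np.array(G)+18.7*np.array(d)
    f=lambda q:np.r_[fk(q,p)[0]-P,300*(fk(q,p)[1].as_matrix()[:,2]-d)]
    r=least_squares(f,q0,bounds=(LO[:5],HI[:5])); return r.x,np.abs(r.fun).max()
E
python3 - <<'E'
from h import *
for z in (60,75,90):
  q=np.array([-.08,.177,1.766,0,1.198])
  for T in range(-40,85,10):
    d=Rdown(-3.5,T)[:,1]; q,e=ikq([612,50,z],d,q); print(z,T,np.round(q,2),round(e,1))
E
```

```text
60 -40 [-0.08  0.72  1.44 -0.01  1.68] 0.0
60 -30 [-0.08  0.63  1.54 -0.01  1.5 ] 0.0
60 -20 [-0.08  0.54  1.64 -0.01  1.31] 0.0
60 -10 [-0.08  0.46  1.74 -0.    1.12] 0.0
60 0 [-0.08  0.38  1.84 -0.    0.92] 0.0
60 10 [-0.09  0.31  1.94  0.01  0.71] 0.0
60 20 [-0.09  0.26  2.03  0.02  0.5 ] 0.0
60 30 [-0.09  0.22  2.12  0.05  0.27] 0.0
60 40 [-0.11  0.19  2.14  0.22  0.24] 27.4
60 50 [-0.09  0.23  2.26  3.03  0.24] 3.2
60 60 [-0.09  0.27  2.3   3.08  0.48] 0.0
60 70 [-0.1   0.35  2.32  3.09  0.75] 0.0
60 80 [-0.1   0.46  2.31  3.1   1.02] 0.0
75 -40 [-0.08  0.7   1.44 -0.01  1.7 ] 0.0
75 -30 [-0.08  0.61  1.54 -0.01  1.52] 0.0
75 -20 [-0.08  0.52  1.64 -0.01  1.33] 0.0
75 -10 [-0.08  0.44  1.74 -0.    1.14] 0.0
75 0 [-0.08  0.36  1.84 -0.    0.95] 0.0
75 10 [-0.09  0.29  1.94  0.01  0.74] 0.0
75 20 [-0.09  0.23  2.03  0.02  0.53] 0.0
75 30 [-0.09  0.19  2.12  0.05  0.3 ] 0.0
75 40 [-0.1   0.16  2.15  0.17  0.24] 23.2
75 50 [-0.1   0.21  2.27  3.01  0.24] 7.5
75 60 [-0.09  0.23  2.3   3.07  0.44] 0.0
75 70 [-0.1   0.31  2.33  3.09  0.71] 0.0
75 80 [-0.1   0.41  2.32  3.1   0.99] 0.0
90 -40 [-0.08  0.68  1.44 -0.01  1.72] 0.0
90 -30 [-0.08  0.59  1.54 -0.01  1.54] 0.0
90 -20 [-0.08  0.5   1.63 -0.01  1.36] 0.0
90 -10 [-0.08  0.42  1.73 -0.    1.17] 0.0
90 0 [-0.08  0.34  1.83  0.    0.97] 0.0
90 10 [-0.09  0.27  1.93  0.01  0.77] 0.0
90 20 [-0.09  0.21  2.03  0.02  0.56] 0.0
90 30 [-0.09  0.17  2.12  0.04  0.34] 0.0
90 40 [-0.1   0.13  2.15  0.14  0.24] 18.7
90 50 [-0.1   0.18  2.28  2.98  0.24] 11.8
90 60 [-0.09  0.19  2.31  3.07  0.41] 0.0
90 70 [-0.1   0.26  2.33  3.09  0.68] 0.0
90 80 [-0.1   0.36  2.33  3.1   0.95] 0.0
```

Run:
```python
from h import *
q=np.array([-.08,.4,1.577,0,1.51])
for G,T in (([617,50,140],-48),([617,50,62],-48),([617,50,75],30),([617,50,75],33),([617,50,75],35),([612,50,90],35)):
    d=Rdown(-3.5,T)[:,1]; q,e=ikq(G,d,q); print(G,T,np.round(q,2),round(e,1))
row(np.array([617,50,140])+18.7*Rdown(-3.5,-48)[:,1],Rdown(-3.5,-48))
```

```text
[617, 50, 140] -48 [-0.08  0.7   1.35 -0.01  1.92] 0.0
[617, 50, 62] -48 [-0.08  0.8   1.36 -0.01  1.82] 0.0
[617, 50, 75] 30 [-0.09  0.2   2.11  0.04  0.31] 0.0
[617, 50, 75] 33 [-0.09  0.2   2.13  0.06  0.24] 0.4
[617, 50, 75] 35 [-0.09  0.19  2.13  0.08  0.24] 7.3
[612, 50, 90] 35 [-0.09  0.15  2.15  0.07  0.24] 2.8
row [ 0.65  4.09 -0.04] [-0.04 -0.07  5.59]
```

```bash
python3 -m jog '0.2 1.5 0 0 0 2 7.5;0.4 2.8 0 0 -0.1 4 7.5;0.65 4.1 0 0 -0.1 5.6 7.5;0.65 4.1 0 0 -0.1 5.6 7.5;0.65 4.1 0 0 -0.1 5.6 7.5'
python3 - <<'E'
from h import *
st(); row(np.array([617,50,62])+18.7*Rdown(-3.5,-48)[:,1],Rdown(-3.5,-48))
save('side','s1.png');save('top','t1.png')
crop('side','x',0,0,0,0) if 0 else None
E
```

```text
time_s: 4.18
position: [603.4, 51.3, 129.0]
tcp_rot: [[0.671, -0.739, 0.061], [-0.038, 0.048, 0.998], [-0.74, -0.672, 0.004]]
contact_force: [0.7, -0.0, 0.2]
finger_gap: 0.877
t 4.17 q [-0.078  0.697  1.356 -0.011  1.923 -1.589] p [603.4  51.3 129. ] F [ 0.7 -0.   0.2] T [-0.06 -0.36 -0.04] gap 0.877 grasp [617.2  50.4 141.5]
[[0.671, -0.739, 0.061], [-0.038, 0.048, 0.998], [-0.74, -0.672, 0.004]]
row [ 5.87  5.36 -0.07] [-0.03  0.03  0.05]
```

View pics/s1.png

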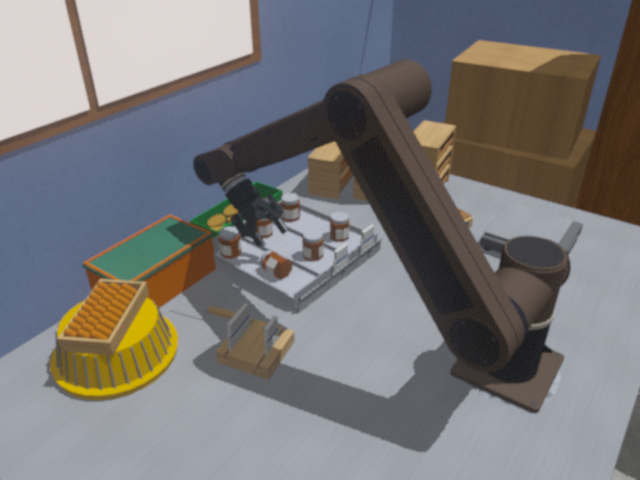

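View pics/t1.png

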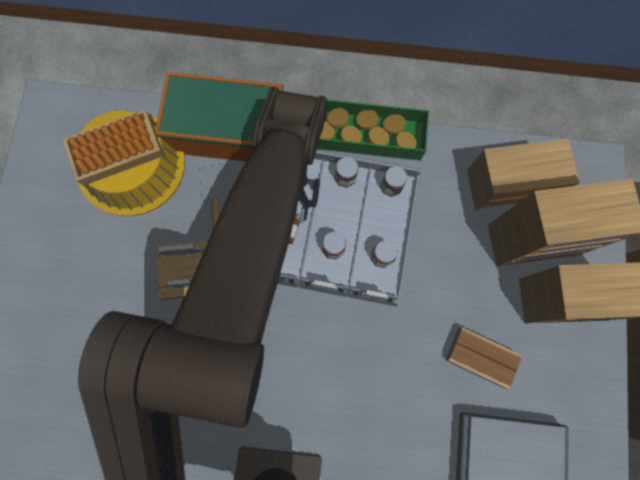

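Run:
```python
from h import *
T=-43;row(np.array([617,50,61])+18.7*Rdown(-3.5,T)[:,1],Rdown(-3.5,T))
q,e=ikq([617,50,61],Rdown(-3.5,T)[:,1],telemetry.read_state()['qpos'][:5]);print(q,e)
for c,t in(('side','jar_b_mid'),):
  for r in cams.landmark_of(c,t): print(np.round(r['centre'],1),round(r['conf'],2))
```

```text
row [ 6.16  5.54 -0.08] [-0.03  0.03 -0.94]
[-0.07845112  0.75568882  1.40104739 -0.0120043   1.73526118] 9.992007221626409e-14
[ 568.2 -188.    64.6] 0.59
[450.7 270.   86.6] 0.35
```

```bash
python3 -m jog '2 1.8 0 0 0 -0.9 7.5;3.5 3.2 0 0 0 -0.9 7.5;5 4.5 -0.1 0 0 -0.9 7.5;6.2 5.5 -0.1 0 0 -0.9 7.5;6.2 5.5 -0.1 0 0 -0.9 7.5;6.2 5.5 -0.1 0 0 -0.9 7.5'
python3 - <<'E'
from h import *
st();save('side','s2.png');crop('s2.png',180,160,160,140,5,'s2c.png')
E
```

```text
time_s: 5.08
position: [605.1, 50.5, 47.3]
tcp_rot: [[0.728, -0.683, 0.061], [-0.042, 0.044, 0.998], [-0.685, -0.729, 0.004]]
contact_force: [-0.0, 0.6, -0.1]
finger_gap: 0.876
t 5.08 q [-0.079  0.756  1.4   -0.01   1.74  -1.589] p [605.1  50.5  47.3] F [-0.   0.6 -0.1] T [ 0.04 -0.29  0.01] gap 0.876 grasp [617.9  49.7  61. ]
[[0.728, -0.683, 0.061], [-0.042, 0.044, 0.998], [-0.685, -0.729, 0.004]]
```

View pics/s2c.png

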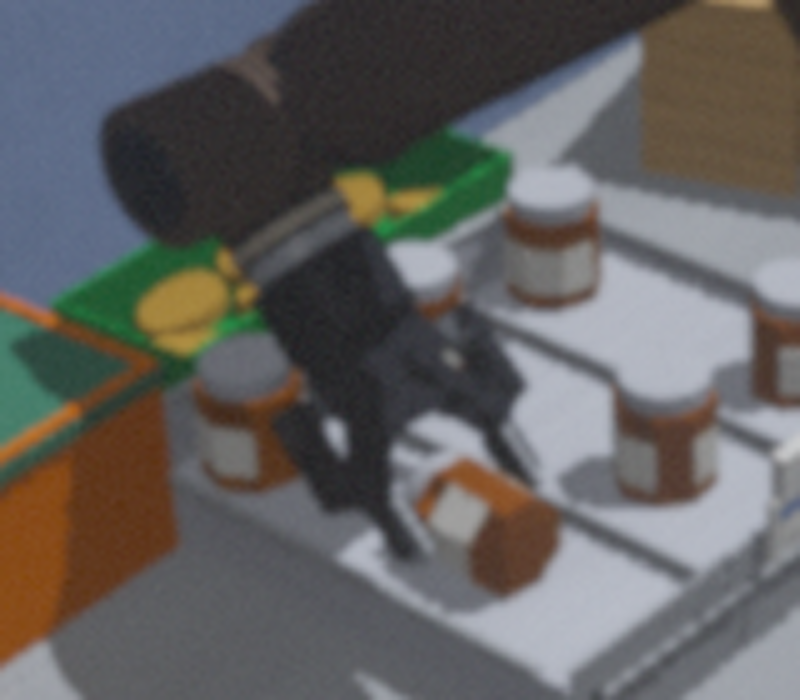

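```bash
python3 -m jog '-0.4 0.75 0 0 0 0 7.5;-0.4 0.75 0 0 0 0 7.5;-0.4 0.75 0 0 0 0 4.8;-0.4 0.75 0 0 0 0 4.8;-0.4 0.75 0 0 0 0 4.8;-0.4 0.75 0 0 0 0 4.8;-0.4 0.75 0 0 0 0 4.8;-0.4 0.75 0 0 0 0 4.8' 40
python3 - <<'E'
from h import *
st();save('side','s3.png');crop('s3.png',180,160,160,140,5,'s3c.png')
E
```

```text
time_s: 6.12
position: [597.7, 51.0, 45.8]
tcp_rot: [[0.729, -0.682, 0.061], [-0.042, 0.044, 0.998], [-0.683, -0.73, 0.004]]
contact_force: [2.0, 0.1, 6.3]
finger_gap: 0.653
t 6.12 q [-0.08   0.744  1.423 -0.01   1.727 -1.589] p [597.7  51.   45.8] F [2.  0.1 6.3] T [ 0.16  0.15 -0.05] gap 0.653 grasp [610.5  50.2  59.5]
[[0.729, -0.682, 0.061], [-0.042, 0.044, 0.998], [-0.683, -0.73, 0.004]]
```

View pics/s3c.png

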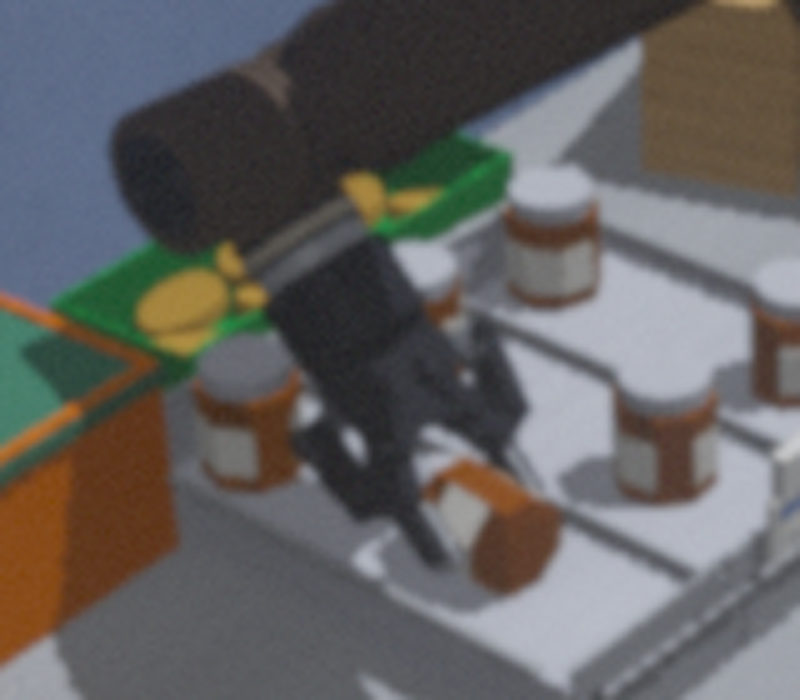

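```bash
python3 -m jog '-0.9 -0.9 0 0 0 0 4.8;-1.8 -1.8 0 0 0 0 4.8;-2.6 -2.8 0 0 0 0 4.8;-2.6 -2.8 0 0 0 0 4.8' 45
python3 - <<'E'
from h import *
st();save('side','s4.png');crop('s4.png',180,160,160,140,5,'s4c.png')
C=np.array([612,50,95.]);s=telemetry.read_state();p=np.array(s['position']);R=np.array(s['tcp_rot'])
for a in range(-8,-74,-8):
    Q=R@Ro.from_rotvec([0,0,a],degrees=True).as_matrix()@R.T
    print(a/5,np.round(R.T@(C+Q@(p-C)-p)/10,2))
E
```

```text
time_s: 6.68
position: [598.9, 50.7, 85.7]
tcp_rot: [[0.731, -0.68, 0.061], [-0.042, 0.044, 0.998], [-0.681, -0.732, 0.004]]
contact_force: [-0.6, 0.4, -1.7]
finger_gap: 0.653
t 6.67 q [-0.08   0.693  1.42  -0.01   1.778 -1.589] p [598.9  50.7  85.7] F [-0.6  0.4 -1.7] T [ 0.   -0.44 -0.01] gap 0.653 grasp [611.6  49.9  99.4]
[[0.731, -0.68, 0.061], [-0.042, 0.044, 0.998], [-0.681, -0.732, 0.004]]
-1.6 [0.24 0.03 0.  ]
-3.2 [0.47 0.02 0.  ]
-4.8 [ 0.71 -0.02  0.  ]
-6.4 [ 0.93 -0.1   0.  ]
-8.0 [ 1.15 -0.2  -0.  ]
-9.6 [ 1.35 -0.33  0.  ]
-11.2 [ 1.52 -0.49 -0.  ]
-12.8 [ 1.68 -0.67 -0.  ]
-14.4 [ 1.8  -0.87  0.  ]
```

View pics/s4c.png

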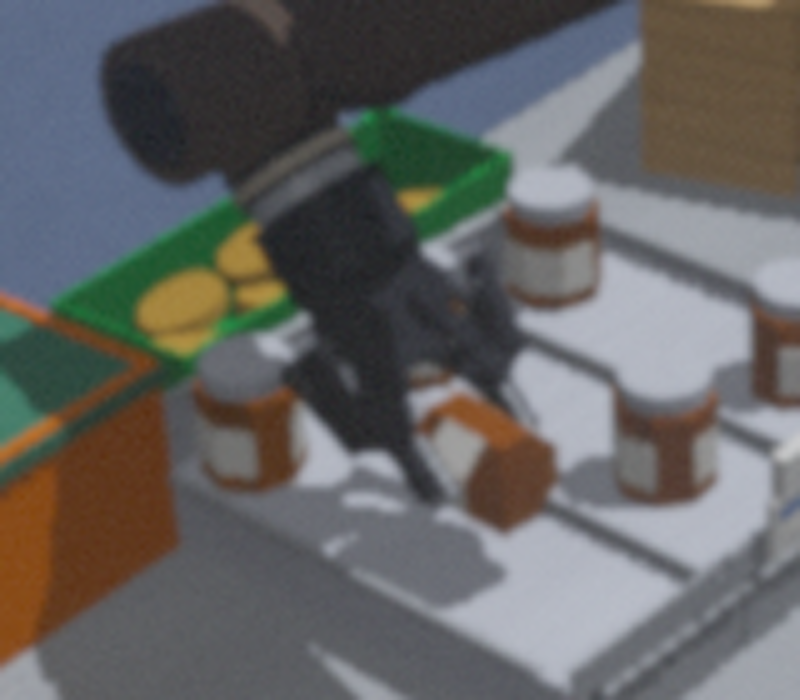

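```bash
python3 -m jog '0.24 0 0 0 0 -1.6 4.8;0.47 0 0 0 0 -3.2 4.8;0.7 0 0 0 0 -4.8 4.8;0.93 -0.1 0 0 0 -6.4 4.8;1.15 -0.2 0 0 0 -8 4.8;1.35 -0.33 0 0 0 -9.6 4.8;1.52 -0.5 0 0 0 -11.2 4.8;1.68 -0.67 0 0 0 -12.8 4.8;1.8 -0.87 0 0 0 -14.4 4.8;1.8 -0.87 0 0 0 -14.4 4.8;1.8 -0.87 0 0 0 -14.4 4.8'
python3 - <<'E'
from h import *
st();save('side','s5.png');crop('s5.png',180,160,160,140,5,'s5c.png')
E
```

```text
time_s: 8.1
position: [617.9, 49.5, 79.2]
tcp_rot: [[0.874, 0.483, 0.061], [-0.055, -0.026, 0.998], [0.484, -0.875, 0.004]]
contact_force: [-0.3, -0.1, -1.8]
finger_gap: 0.65
t 8.1 q [-0.091  0.143  2.121  0.049  0.374 -1.64 ] p [617.9  49.5  79.2] F [-0.3 -0.1 -1.8] T [ 0.04  0.35 -0.02] gap 0.65 grasp [608.9  50.   95.5]
[[0.874, 0.483, 0.061], [-0.055, -0.026, 0.998], [0.484, -0.875, 0.004]]
```

View pics/s5c.png

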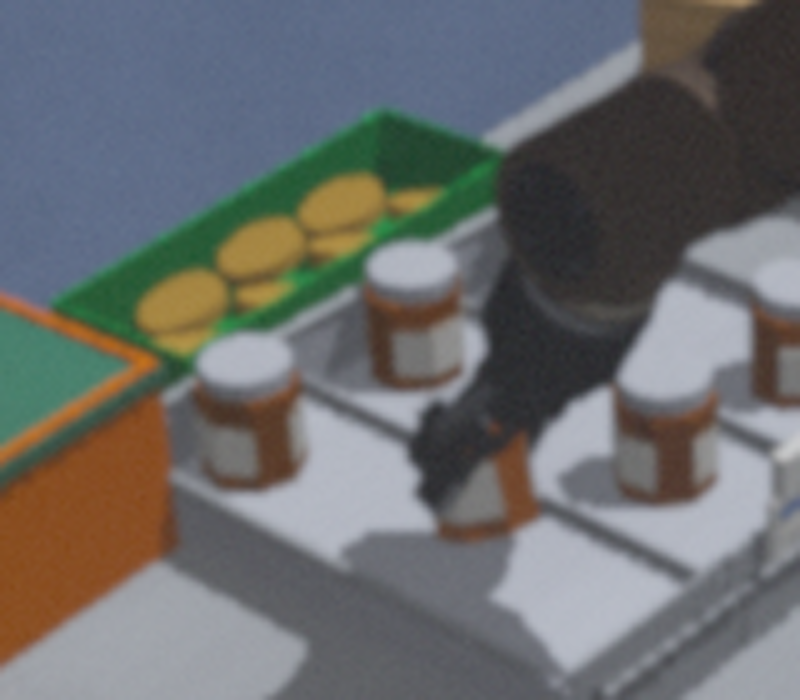

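```bash
python3 -m jog '-0.36 0.66 0 0 0 0 4.8;-0.72 1.3 0 0 0 0 4.8;-1.0 1.8 0 0 0 0 4.8;-1.0 1.8 0 0 0 0 4.8' ; python3 -m jog '-0.1 0.18 0 0 0 0 4.8;-0.2 0.35 0 0 0 0 4.8;-0.2 0.35 0 0 0 0 4.8' ;python3 - <<'E'
from h import *
st()
E
```

```text
time_s: 8.65
position: [617.9, 49.6, 57.8]
tcp_rot: [[0.874, 0.482, 0.061], [-0.055, -0.026, 0.998], [0.483, -0.876, 0.004]]
contact_force: [0.8, -0.9, -1.5]
finger_gap: 0.65
time_s: 9.02
position: [618.9, 49.6, 55.1]
tcp_rot: [[0.873, 0.485, 0.061], [-0.055, -0.026, 0.998], [0.485, -0.874, 0.004]]
contact_force: [-2.1, 0.0, 3.1]
finger_gap: 0.645
t 9.03 q [-0.09   0.189  2.125  0.056  0.322 -1.648] p [618.9  49.6  55.1] F [-2.1  0.   3.1] T [-0.    0.17  0.  ] gap 0.645 grasp [609.8  50.1  71.5]
[[0.873, 0.485, 0.061], [-0.055, -0.026, 0.998], [0.485, -0.874, 0.004]]
```

```bash
python3 -m jog '-0.25 0.02 0 0 0 0 4.8;-0.5 0.03 0 0 0 0 4.8;-0.8 0.05 0 0 0 0 4.8;-0.8 0.05 0 0 0 0 4.8' 25;python3 - <<'E'
from h import *
st();save('side','s6.png');crop('s6.png',230,200,80,70,9,'s6c.png')
E
```

```text
time_s: 9.52
position: [613.9, 50.2, 52.8]
tcp_rot: [[0.87, 0.489, 0.061], [-0.055, -0.026, 0.998], [0.49, -0.872, 0.004]]
contact_force: [0.7, 2.1, 5.6]
finger_gap: 0.631
t 9.53 q [-0.09   0.183  2.139  0.059  0.308 -1.651] p [613.9  50.2  52.8] F [0.7 2.1 5.6] T [ 0.19 -0.38  0.19] gap 0.631 grasp [604.7  50.7  69.1]
[[0.87, 0.489, 0.061], [-0.055, -0.026, 0.998], [0.49, -0.872, 0.004]]
```

View pics/s6c.png

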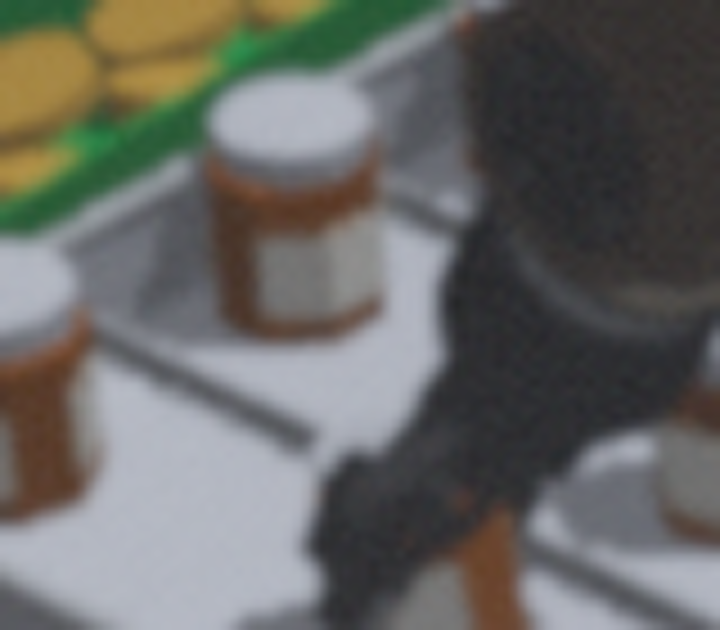

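```bash
python3 -m jog '-0.4 0.1 0 0 0 0 4.8;-0.5 0.15 0 0 0 0 4.8;-0.5 0.15 0 0 0 0 4.8' 22;python3 - <<'E'
from h import *
st();save('side','s7.png');crop('s7.png',230,220,90,80,8,'s7c.png')
E
```

```text
time_s: 9.95
position: [613.4, 50.3, 52.4]
tcp_rot: [[0.866, 0.497, 0.061], [-0.055, -0.027, 0.998], [0.498, -0.867, 0.004]]
contact_force: [-0.0, 2.1, 7.8]
finger_gap: 0.626
t 9.95 q [-0.09   0.181  2.145  0.062  0.295 -1.653] p [613.4  50.3  52.4] F [-0.   2.1  7.8] T [ 0.17 -0.56  0.11] gap 0.626 grasp [604.1  50.8  68.6]
[[0.866, 0.497, 0.061], [-0.055, -0.027, 0.998], [0.498, -0.867, 0.004]]
```

View pics/s7c.png

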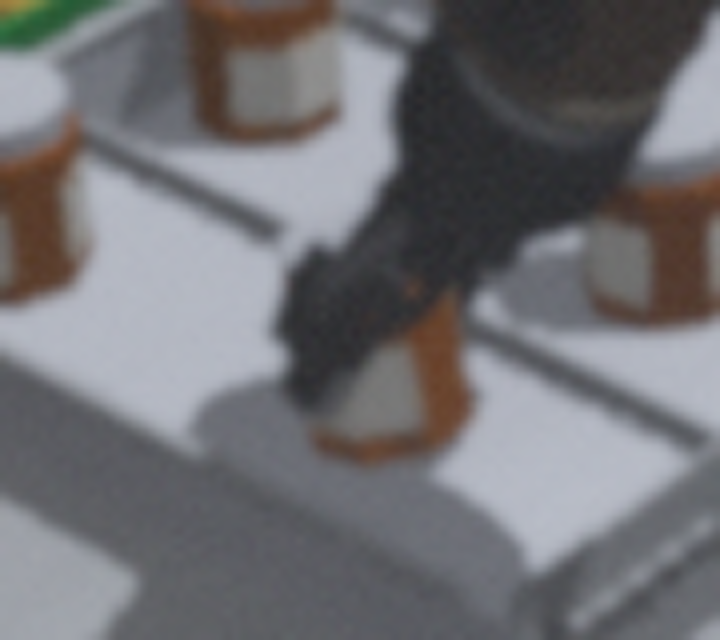

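```bash
python3 -m jog '0 0 0 0 0 0 5.6;0 0 0 0 0 0 5.9;0 0 0 0 0 0 6.4;0 0 0 0 0 0 6.8;0 0 0 0 0 0 6.8' ;python3 - <<'E'
from h import *
st();save('side','s8.png');crop('s8.png',230,220,90,80,8,'s8c.png')
E
```

```text
time_s: 10.62
position: [613.2, 50.3, 52.1]
tcp_rot: [[0.866, 0.497, 0.061], [-0.055, -0.027, 0.998], [0.497, -0.868, 0.004]]
contact_force: [-0.4, 0.0, 1.3]
finger_gap: 0.796
t 10.62 q [-0.09   0.181  2.145  0.062  0.295 -1.653] p [613.2  50.3  52.1] F [-0.4  0.   1.3] T [ 0.01  0.22 -0.05] gap 0.796 grasp [603.9  50.8  68.3]
[[0.866, 0.497, 0.061], [-0.055, -0.027, 0.998], [0.497, -0.868, 0.004]]
```

View pics/s8c.png

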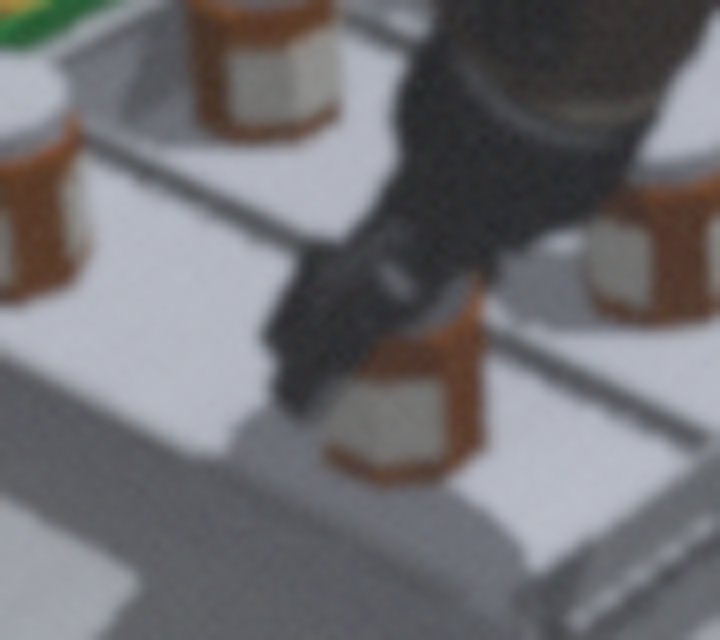

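```bash
python3 -m jog '0 0 0 0 0 0 7.6;0 -0.8 0 0 0 0 7.6;0 -2 0 0 0 0 7.6;0 -4 0 0 0 0 7.6;0 -8 0 0 0 0 7.6;0 -13 0 0 0 0 7.6;0 -13 0 0 0 0 7.6' ;python3 - <<'E'
from h import *
st();save('side','s9.png');crop('s9.png',200,190,160,140,5,'s9c.png')
for c in('top','side'):
  cams.snapshot(c)
  for t in ('jar_down_mid','bay_mouth','bay','holder_grip','holder_foot','rest','rail_a'):
    for r in cams.landmark_of(c,t)[:2]: print(c,t,np.round(r['centre'],1),round(r['conf'],2))
E
```

```text
time_s: 11.55
position: [550.1, 53.9, 170.9]
tcp_rot: [[0.861, 0.506, 0.06], [-0.054, -0.028, 0.998], [0.506, -0.862, 0.004]]
contact_force: [0.1, -0.3, -0.2]
finger_gap: 0.89
t 11.55 q [-0.095 -0.176  2.242  0.04   0.544 -1.633] p [550.1  53.9 170.9] F [ 0.1 -0.3 -0.2] T [0.02 0.26 0.  ] gap 0.89 grasp [540.7  54.4 187. ]
[[0.861, 0.506, 0.06], [-0.054, -0.028, 0.998], [0.506, -0.862, 0.004]]
top jar_down_mid [ 469.2 -180.9    2.7] 0.66
top holder_grip [448.3 271.8  85.2] 0.63
top holder_grip [ 568.8 -189.3   66.9] 0.39
top holder_foot [446.7 271.4  10.2] 0.71
top rest [483.6 280.    2.2] 0.96
top rail_a [ 470.2 -175.8    1.4] 0.81
top rail_a [450.6 270.4  84.5] 0.56
side jar_down_mid [595.4  48.1  63.3] 0.95
side bay_mouth [488.   62.3  53.8] 0.91
side bay_mouth [448.6 272.3  13.4] 0.69
side bay [491.   64.1   2.9] 0.71
side holder_grip [447.  270.3  90.1] 0.75
side holder_foot [447.6 272.2  13.1] 0.83
side rest [488.9 279.2   1.2] 0.63
side rail_a [ 467.8 -177.2   -1.2] 0.73
side rail_a [ 4.772e+02 -5.920e+01  1.000e-01] 0.68
```

View pics/s9c.png

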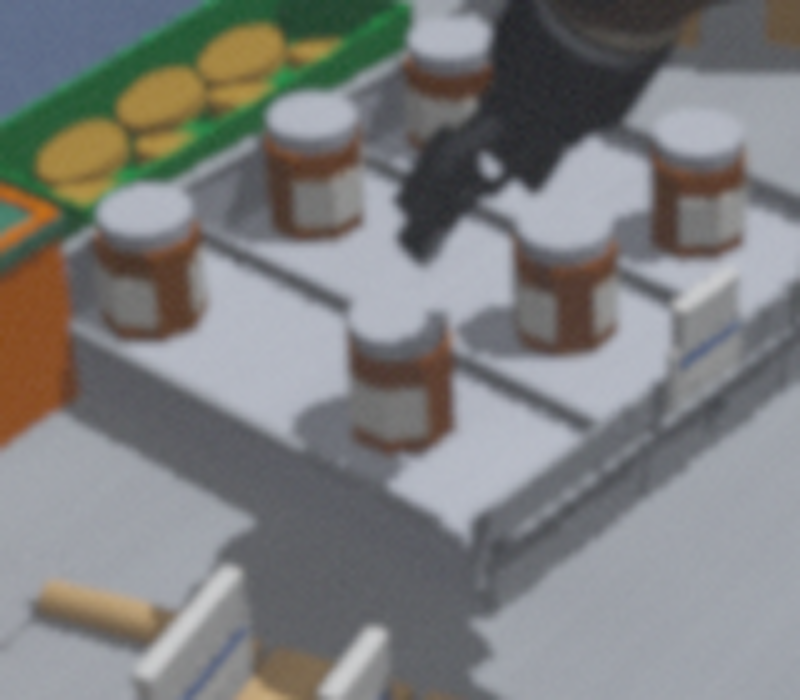

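Run:
```python
from h import *
f=lambda p,z:unproj('top',np.array(p)/8.+[150,230],z)
def yaw(a,b): d=a-b; return np.degrees(np.arctan2(-d[0],d[1]))
c=f([[68,548],[508,512],[66,452],[495,412],[66,212],[495,178]],34);print(np.round(c,1))
print([yaw(c[i],c[i+1]) for i in (0,2,4)])
h=f([[145,405],[318,392],[148,442],[325,425],[68,138],[345,112],[75,172],[350,146]],100)
print([yaw(h[i],h[i+1]) for i in (0,2,4,6)],h[:4].mean(0),h[4:].mean(0))
save('top','t9.png');crop('t9.png',150,230,70,75,8,'t9r.png');crop('t9.png',240,250,110,50,7,'t9b.png')
```

```text
[[406.6 328.6  34. ]
 [432.1 200.6  34. ]
 [434.7 334.3  34. ]
 [461.3 209.1  34. ]
 [506.5 347.4  34. ]
 [531.8 220.3  34. ]]
[np.float64(11.283517862568463), np.float64(11.974818388805842), np.float64(11.243410178537175)]
[np.float64(10.941249236663957), np.float64(12.137680364266446), np.float64(12.125764128007114), np.float64(12.152896951409113)] [444.93519027 267.05874419 100.        ] [521.93046515 287.43668014 100.        ]
```

View pics/t9r.png

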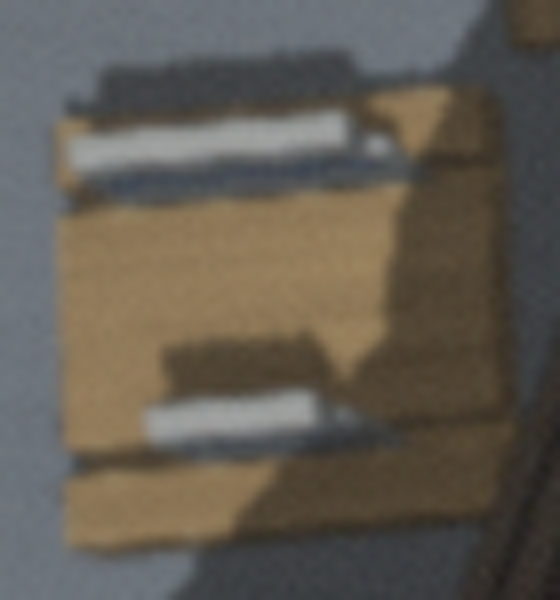

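View pics/t9b.png

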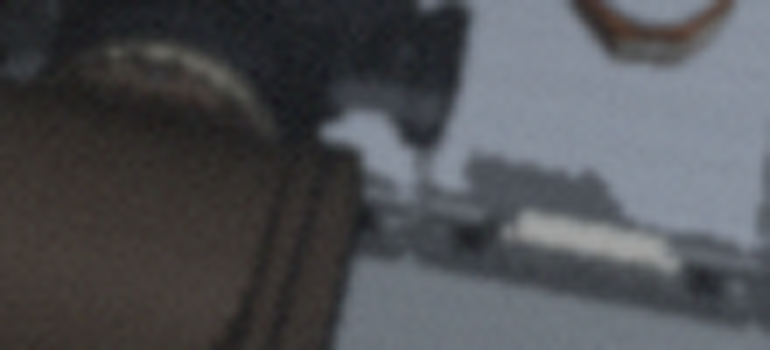

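Run:
```python
from h import *
row([447.5,270,150],Rdown(-78.3))
```

```text
row [-10.7   -4.31  20.96] [-3.93 14.59  5.06]
```

```bash
python3 -m jog '-2 -3 4 -0.8 2.9 1 4;-4 -4.5 8 -1.6 5.8 2 4;-6 -5 12 -2.4 8.7 3 4;-8 -5 16 -3.1 11.6 4 4;-10.7 -4.3 21 -3.9 14.6 5.1 4;-10.7 -4.3 21 -3.9 14.6 5.1 4;-10.7 -4.3 21 -3.9 14.6 5.1 4;-10.7 -4.3 21 -3.9 14.6 5.1 4;-10.7 -4.3 21 -3.9 14.6 5.1 4;-10.7 -4.3 21 -3.9 14.6 5.1 4'
python3 - <<'E'
from h import *
st();row([447.5,270,68.5],Rdown(-78.3));save('top','t10.png');save('side','s10.png');crop('s10.png',200,220,120,150,4,'s10c.png');crop('t10.png',230,130,200,180,4,'t10c.png')
E
```

```text
time_s: 13.7
position: [448.1, 270.2, 150.0]
tcp_rot: [[0.203, -0.001, 0.979], [-0.979, 0.004, 0.203], [-0.004, -1.0, 0.0]]
contact_force: [0.9, 0.4, -0.4]
finger_gap: 0.467
t 13.7 q [0.347 0.035 2.018 0.004 1.088 0.14 ] p [448.1 270.2 150. ] F [ 0.9  0.4 -0.4] T [-0.01 -0.03  0.03] gap 0.467 grasp [448.1 270.1 168.7]
[[0.203, -0.001, 0.979], [-0.979, 0.004, 0.203], [-0.004, -1.0, 0.0]]
row [ 0.04  8.15 -0.06] [-0.    0.   -0.05]
```

View pics/s10c.png

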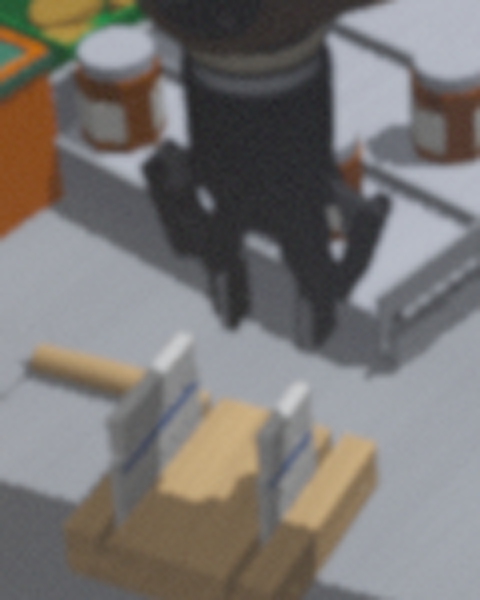

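View pics/t10c.png

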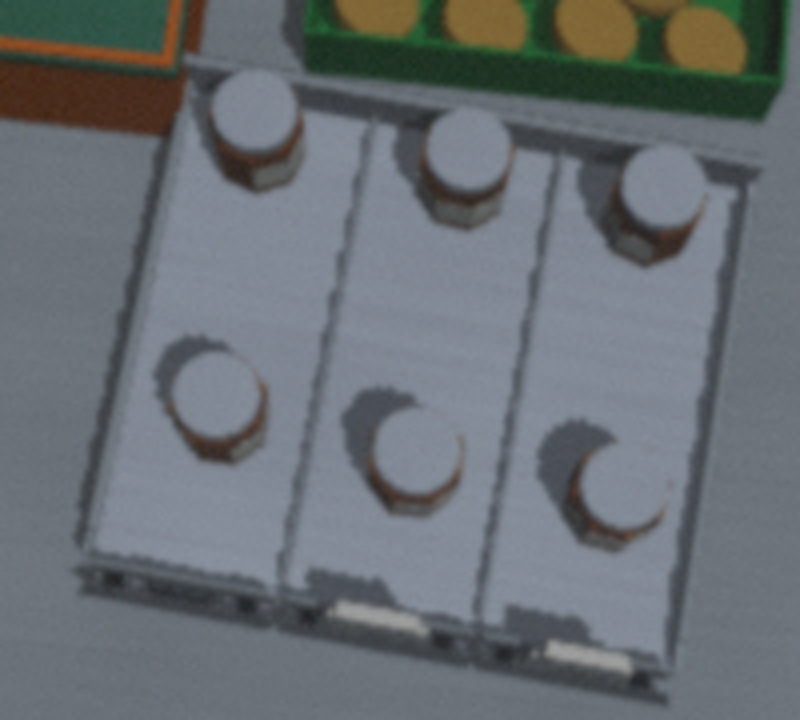

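```bash
python3 -m jog '0 4 0 0 0 0 4;0 6 -0.1 0 0 0 4;0 7.5 -0.1 0 0 0 4;0 8.15 -0.1 0 0 0 4;0 8.15 -0.1 0 0 0 4' 40
python3 - <<'E'
from h import *
st();save('side','s11.png');crop('s11.png',200,220,120,150,4,'s11c.png')
f=lambda p,z:unproj('top',np.array(p)/4.+[230,130],z)
print(f([[115,578],[245,603],[180,590]],34), f([[305,613],[443,637],[505,652],[640,678]],34), f([[378,617],[588,657]],102))
k=f([[85,595],[270,627]],52); d=k[0]-k[1]; print(k,np.degrees(np.arctan2(-d[0],d[1])))
k=f([[85,570],[668,668]],55); d=k[0]-k[1]; print(k,np.degrees(np.arctan2(-d[0],d[1])))
E
```

```text
time_s: 14.42
position: [446.6, 270.6, 68.5]
tcp_rot: [[0.204, -0.001, 0.979], [-0.979, 0.004, 0.204], [-0.004, -1.0, 0.0]]
contact_force: [0.6, -0.2, -0.0]
finger_gap: 0.47
t 14.43 q [0.349 0.151 2.064 0.005 0.925 0.14 ] p [446.6 270.6  68.5] F [ 0.6 -0.2 -0. ] T [0.02 0.03 0.  ] gap 0.47 grasp [446.6 270.6  87.2]
[[0.204, -0.001, 0.979], [-0.979, 0.004, 0.204], [-0.004, -1.0, 0.0]]
[[490.93190086 100.02996516  34.        ]
 [484.9060947   20.58735225  34.        ]
 [488.21524563  60.30427189  34.        ]] [[ 483.05301113  -15.84973199   34.        ]
 [ 478.20726514  -99.47910392   34.        ]
 [ 473.52874098 -137.18590557   34.        ]
 [ 467.32951306 -218.59858654   34.        ]] [[ 477.23395906  -59.18202739  102.        ]
 [ 468.34651032 -178.86662277  102.        ]]
[[476.556652   113.83127892  52.        ]
 [470.27205631   3.05041057  52.        ]] -3.246907859370642
[[ 490.91354455  115.48963087   55.        ]
 [ 472.75665538 -231.40273745   55.        ]] -2.9962165354370183
```

View pics/s11c.png

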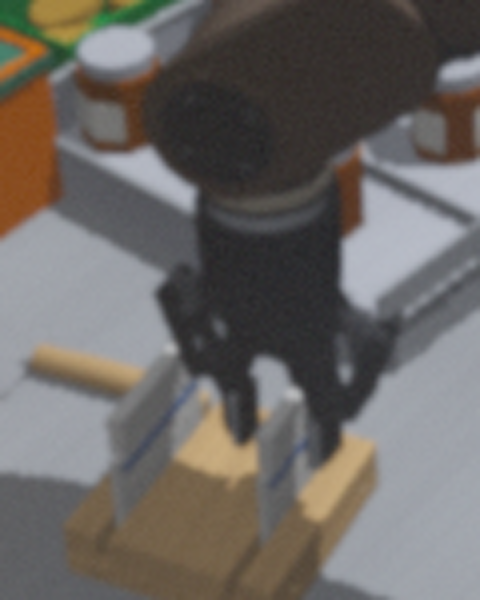

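```bash
python3 -m jog '0 0 0 0 0 0 2.5;0 0 0 0 0 0 1.5;0 0 0 0 0 0 0.5;0 0 0 0 0 0 0.5;0 0 0 0 0 0 0.5;0 0 0 0 0 0 0.5' 50
python3 - <<'E'
from h import *
st();save('side','s12.png');crop('s12.png',200,220,120,150,4,'s12c.png')
E
```

```text
time_s: 15.22
position: [447.1, 270.9, 69.7]
tcp_rot: [[0.204, 0.0, 0.979], [-0.979, 0.004, 0.204], [-0.004, -1.0, 0.001]]
contact_force: [-1.9, -1.6, 4.8]
finger_gap: 0.112
t 15.22 q [0.349 0.15  2.063 0.005 0.927 0.14 ] p [447.1 270.9  69.7] F [-1.9 -1.6  4.8] T [-0.08  0.43 -0.04] gap 0.112 grasp [447.1 270.8  88.4]
[[0.204, 0.0, 0.979], [-0.979, 0.004, 0.204], [-0.004, -1.0, 0.001]]
```

View pics/s12c.png

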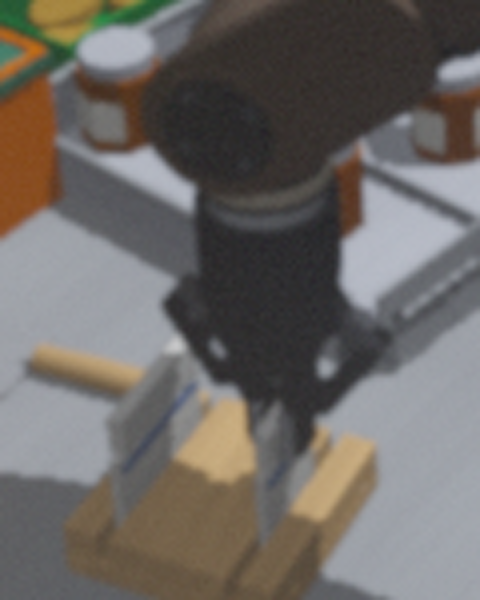

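```bash
python3 -m jog '0 -1 0 0 0 0 0.5;0 -2.5 0 0 0 0 0.5;0 -5 0 0 0 0 0.5;0 -9 0 0 0 0 0.5;0 -9 0 0 0 0 0.5' 60
python3 - <<'E'
from h import *
st();row([483,62,150],Rdown(-93.7))
E
```

```text
time_s: 15.9
position: [449.8, 271.5, 164.6]
tcp_rot: [[0.204, 0.009, 0.979], [-0.979, 0.007, 0.204], [-0.005, -1.0, 0.011]]
contact_force: [-0.4, -0.7, -0.9]
finger_gap: 0.106
t 15.9 q [0.348 0.016 2.008 0.004 1.106 0.14 ] p [449.8 271.5 164.6] F [-0.4 -0.7 -0.9] T [-0.   -0.03 -0.04] gap 0.106 grasp [449.7 271.4 183.3]
[[0.204, 0.009, 0.979], [-0.979, 0.007, 0.204], [-0.005, -1.0, 0.011]]
row [21.2   1.34 -1.05] [-0.11  3.1  -0.08]
```

```bash
python3 -m jog '5 0.3 -0.3 0 0.8 0 0.5;10 0.6 -0.5 0 1.5 0 0.5;15 1 -0.8 0 2.3 0 0.5;21.2 1.3 -1 -0.1 3.1 -0.1 0.5;21.2 1.3 -1 -0.1 3.1 -0.1 0.5;21.2 1.3 -1 -0.1 3.1 -0.1 0.5'
python3 - <<'E'
from h import *
st();save('top','t13.png');save('side','s13.png');crop('t13.png',230,220,130,100,6,'t13c.png');crop('s13.png',240,200,140,120,5,'s13c.png')
for c,t in(('side','holder_grip'),('side','holder_foot'),('side','bay_mouth'),('side','bay'),('top','bay'),('top','bay_mouth'),('side','rest')):
    for r in cams.landmark_of(c,t)[:2]: print(c,t,np.round(r['centre'],1),round(r['conf'],2))
E
```

```text
time_s: 16.65
position: [483.0, 62.1, 149.7]
tcp_rot: [[-0.065, 0.0, 0.998], [-0.998, -0.001, -0.065], [0.001, -1.0, 0.0]]
contact_force: [-0.3, 0.3, -0.5]
finger_gap: 0.106
t 16.65 q [-8.000e-02 -4.800e-02  2.101e+00 -1.000e-03  1.088e+00 -1.400e-02] p [483.   62.1 149.7] F [-0.3  0.3 -0.5] T [0.09 0.01 0.02] gap 0.106 grasp [483.   62.2 168.4]
[[-0.065, 0.0, 0.998], [-0.998, -0.001, -0.065], [0.001, -1.0, 0.0]]
side holder_grip [484.5  62.1 165.7] 0.73
side holder_grip [773.3  52.5  70.4] 0.49
side holder_foot [487.5  62.4  95.2] 0.95
side bay_mouth [485.5  65.5  54.6] 0.55
side bay [491.5  60.4   1.9] 0.8
side bay [673.7 240.   -3.5] 0.41
top bay [481.1  62.7   1.4] 0.56
top bay_mouth [482.2  67.1  58.2] 0.72
side rest [488.7 280.   -1.2] 0.69
```

View pics/s13c.png

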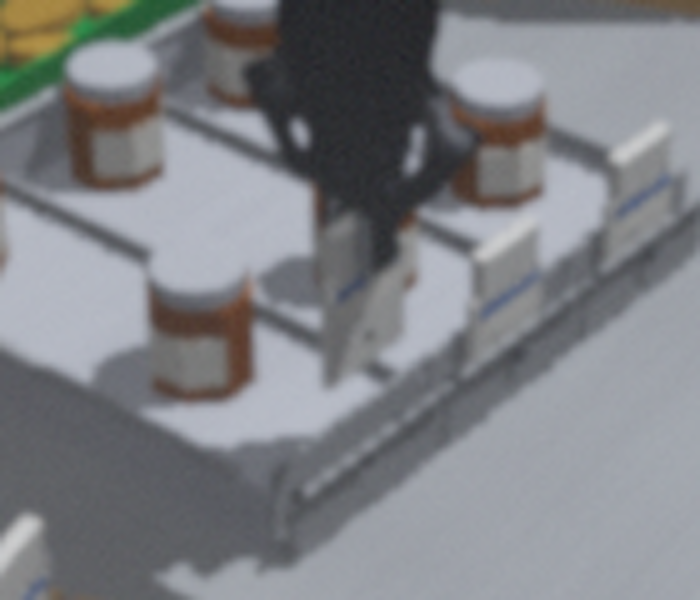

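View pics/t13c.png

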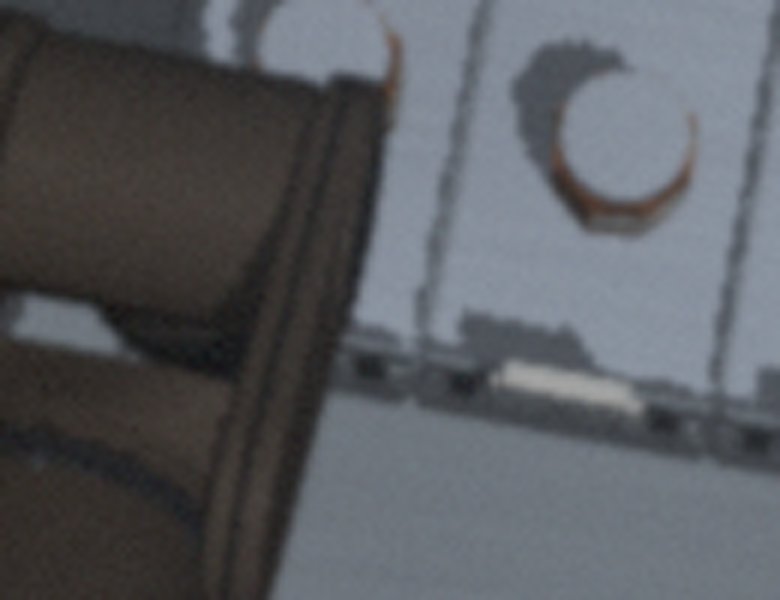

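Run:
```python
from h import *
for cam,src,(x0,y0,w,h,f) in (('side','s13.png',(260,235,110,80,7)),('top','t10.png',(240,250,90,50,8))):
  im=cv2.imread('pics/'+src)[y0:y0+h,x0:x0+w]; im=cv2.resize(im,None,fx=f,fy=f,interpolation=cv2.INTER_CUBIC)
  for X,col in ((487,(0,0,255)),):
    Rz=Ro.from_euler('z',-3.7,degrees=True).as_matrix(); o=np.array([X,62,0.])
    for x,z in ((5,55),(-15,52),(-5,38)):
      L=np.array([[x,-36,z],[x,36,z]])@Rz.T+o
      p=((proj(cam,L)-[x0,y0])*f).astype(int); cv2.line(im,tuple(map(int,p[0])),tuple(map(int,p[1])),col,1)
    # mid pinned holder top: from rail spacing -120 along y
    for k in(-120,-240):
      L=np.array([[x,k+y,102] for x,y in((5,24),(5,-24),(-5,-24),(-5,24))])@Rz.T+o
      p=((proj(cam,L)-[x0,y0])*f).astype(np.int32); cv2.polylines(im,[p],True,(0,255,0),1)
  cv2.imwrite('pics/ov_'+cam+'.png',im)
```

```text
(no output)
```

View pics/ov_side.png

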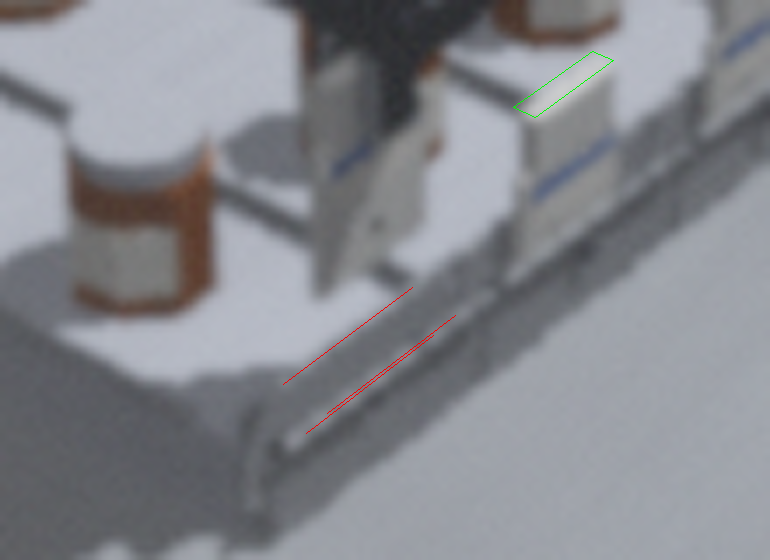

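View pics/ov_top.png

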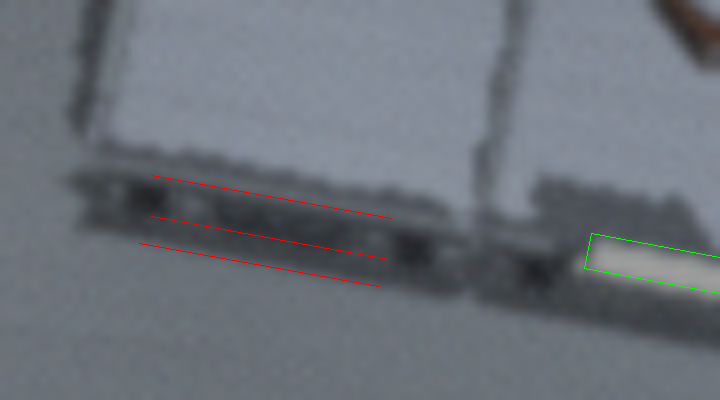

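```bash
python3 -m jog '-0.1 2 0.1 0 0 0 0.5;-0.1 3.5 0.1 0 0 0 0.5;-0.1 4 0.1 0 0 0 0.5;-0.1 4.6 0.1 0 0 0 0.5;-0.1 4.6 0.1 0 0 0 0.5'
python3 - <<'E'
from h import *
st();save('side','s14.png');crop('s14.png',260,210,110,100,7,'s14c.png')
E
```

```text
time_s: 17.73
position: [484.5, 63.4, 104.2]
tcp_rot: [[-0.063, 0.001, 0.998], [-0.998, -0.002, -0.063], [0.002, -1.0, 0.001]]
contact_force: [-0.1, -0.9, -0.8]
finger_gap: 0.106
t 17.73 q [-7.700e-02  2.100e-02  2.127e+00 -2.000e-03  9.920e-01 -1.200e-02] p [484.5  63.4 104.2] F [-0.1 -0.9 -0.8] T [0.   0.02 0.01] gap 0.106 grasp [484.4  63.5 122.9]
[[-0.063, 0.001, 0.998], [-0.998, -0.002, -0.063], [0.002, -1.0, 0.001]]
```

View pics/s14c.png

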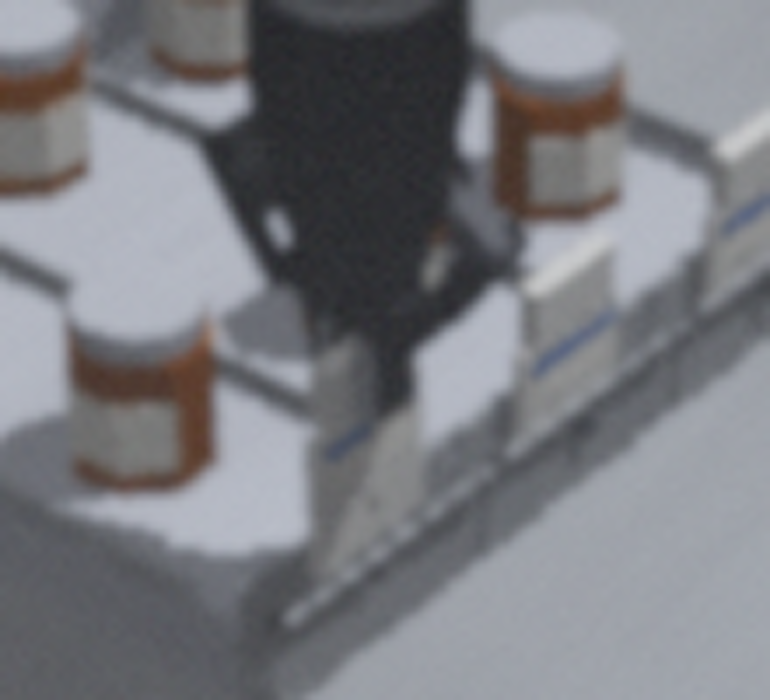

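```bash
for i in 1; do python3 -m jog '0 0 0.15 0 0 0 0.5;0 0 0.3 0 0 0 0.5;0 0 0.3 0 0 0 0.5'|egrep 'posi|force'; done; python3 -m jog '0 0 0.1 0 0 0 0.5;0 0 0.2 0 0 0 0.5;0 0 0.2 0 0 0 0.5'|egrep 'posi|force'
```

```text
position: [488.0, 63.2, 104.9]
contact_force: [0.6, -0.6, 0.0]
position: [489.7, 63.1, 104.7]
contact_force: [-1.0, 0.3, -0.1]
```

```bash
python3 -m jog '0 0 0.1 0 0 0 0.5;0 0 0.1 0 0 0 0.5'|egrep 'posi|force'; python3 -m jog '0 0 0.1 0 0 0 0.5;0 0 0.1 0 0 0 0.5'|egrep 'posi|force'
```

```text
position: [490.0, 63.2, 104.4]
contact_force: [-2.8, 0.5, 1.6]
position: [490.2, 63.2, 104.1]
contact_force: [-3.4, 0.7, 1.9]
```

```bash
python3 -m jog '0 0 -0.25 0 0 0 0.5;0 0.6 -0.25 0 0 0 0.5;0 1 -0.25 0 0 0 0.5;0 1 -0.25 0 0 0 0.5' 70|egrep 'posi|force|rot';  python3 -m jog '0 0.5 0 0 0 0 0.5;0 1 0 0 0 0 0.5;0 1.2 0 0 0 0 0.5;0 1.2 0 0 0 0 0.5'|egrep 'posi|force|rot'
```

```text
position: [487.7, 63.3, 93.7]
tcp_rot: [[-0.064, -0.004, 0.998], [-0.998, -0.001, -0.064], [0.002, -1.0, -0.003]]
contact_force: [0.3, -0.2, -0.3]
position: [487.5, 63.3, 81.4]
tcp_rot: [[-0.064, -0.004, 0.998], [-0.998, -0.001, -0.064], [0.002, -1.0, -0.004]]
contact_force: [0.2, 0.9, -0.2]
```

```bash
python3 -m jog '0 0.3 0 0 0 0 0.5;0 0.5 0 0 0 0 0.5;0 0.5 0 0 0 0 0.5' 80|egrep 'posi|force';  python3 -m jog '0 0.2 0 0 0 0 0.5;0 0.4 0 0 0 0 0.5;0 0.4 0 0 0 0 0.5'|egrep 'posi|force|gap'
python3 - <<'E'
from h import *
save('side','s15.png');crop('s15.png',260,210,110,100,7,'s15c.png')
E
```

```text
position: [487.7, 63.3, 76.8]
contact_force: [-1.1, -0.2, 3.0]
position: [487.9, 63.2, 73.2]
contact_force: [-2.0, -0.3, 5.7]
finger_gap: 0.103
```

View pics/s15c.png

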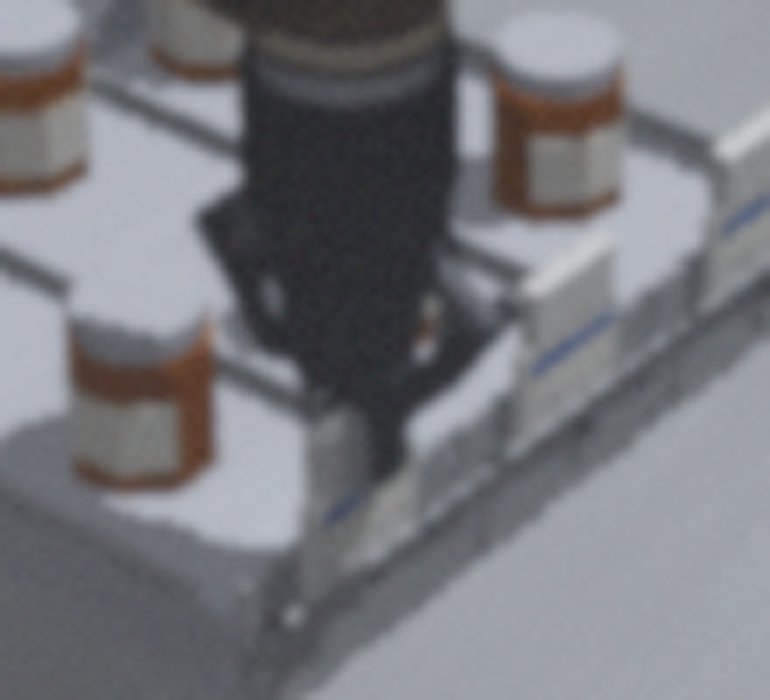

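```bash
python3 -m jog '0 0.2 0 0 0 0 0.5;0 0.3 0 0 0 0 0.5;0 0.3 0 0 0 0 0.5' 90|egrep 'posi|force';  python3 -m jog '0 0.2 -0.02 0 0 0 0.5;0 0.3 -0.02 0 0 0 0.5;0 0.3 -0.02 0 0 0 0.5'|egrep 'posi|force|gap'
```

```text
position: [488.4, 63.2, 71.8]
contact_force: [-3.3, -0.5, 10.6]
position: [489.2, 63.1, 71.7]
contact_force: [-6.1, -0.5, 17.6]
finger_gap: 0.101
```

```bash
python3 -m jog '0 0.25 -0.15 0 0 0 0.5;0 0.25 -0.15 0 0 0 0.5;0 0.25 -0.15 0 0 0 0.5;0 0.25 -0.15 0 0 0 0.5' 90|egrep 'posi|force|rot';python3 - <<'E'
from h import *
save('side','s16.png');crop('s16.png',260,210,110,100,7,'s16c.png');save('top','t16.png')
for c,t in(('side','holder_grip'),('side','holder_foot'),('side','jar_down_mid'),('side','holder_wide_grip')):
    for r in cams.landmark_of(c,t)[:2]: print(c,t,np.round(r['centre'],1),round(r['conf'],2))
st()
E
```

```text
position: [488.9, 63.1, 71.7]
tcp_rot: [[-0.063, -0.002, 0.998], [-0.998, -0.002, -0.063], [0.002, -1.0, -0.002]]
contact_force: [-4.1, -0.2, 15.2]
side holder_grip [491.6  61.1  87.1] 0.63
side holder_foot [488.2  64.4  15.1] 0.6
side holder_foot [774.2  52.3  66.8] 0.24
side jar_down_mid [596.9  48.6  64.4] 0.75
side holder_wide_grip [522.5 289.   86.2] 0.59
t 22.38 q [-7.70e-02  8.60e-02  2.13e+00 -2.00e-03  9.28e-01 -1.20e-02] p [488.9  63.1  71.7] F [-4.2 -0.2 14. ] T [0.12 0.98 0.  ] gap 0.103 grasp [489.   63.2  90.4]
[[-0.063, -0.002, 0.998], [-0.998, -0.002, -0.063], [0.002, -1.0, -0.002]]
```

View pics/s16.png

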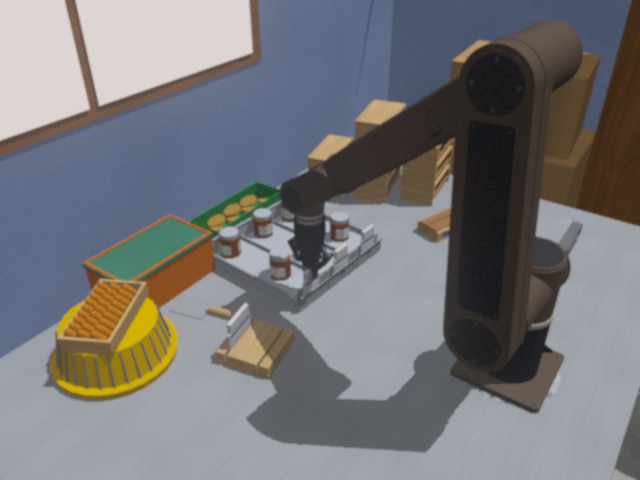

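View pics/s16c.png

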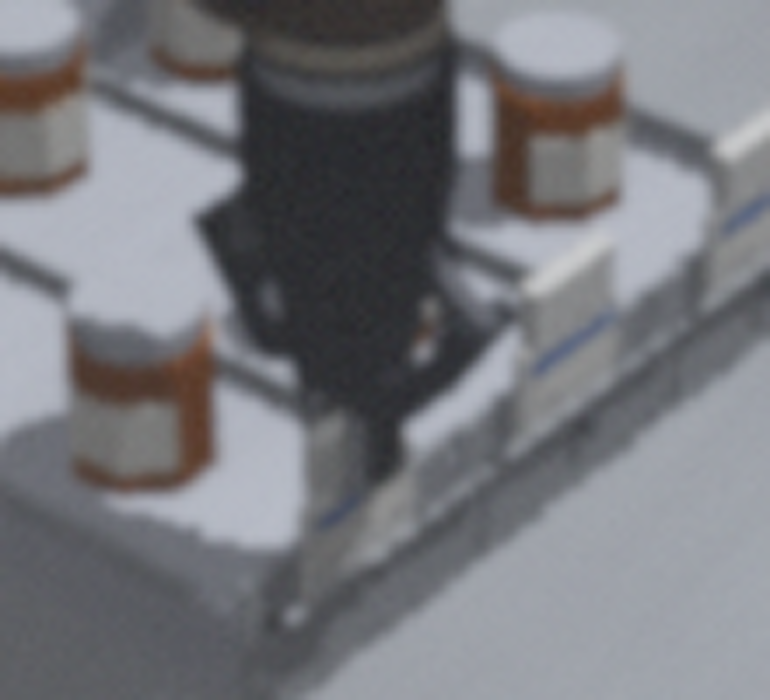

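```bash
python3 -m jog '0 0.3 -0.1 0 0 0 0.5;0 0.3 -0.1 0 0 0 0.5;0 0.3 -0.1 0 0 0 0.5;0 0.3 -0.1 0 0 0 0.5' 90|egrep 'posi|force|gap';python3 - <<'E'
from h import *
bot.job_done(); st()
E
```

```text
position: [489.0, 63.1, 71.7]
contact_force: [-5.6, -0.8, 17.2]
finger_gap: 0.103
the job is handed in; nothing more can be done
the job is handed in; nothing more can be done
```

The fallen jar is standing again in its lane. The narrow holder is in the empty rail, pressed down to the seats and still held there, and I handed the job in at about 23 s of the 64 s.

- **Jar:** I gripped it across its flats, lifted it, turned it about 72° and set its foot edge on the deck. Pressing it down brought it nearly upright, and it settled level when I let go. The pictures show it standing, with its centre at about (597, 49, 64) mm. That is about 15 mm nearer the front than where it lay.
- **Holder:** I took it from the rest and found the rail's back plate by light contact. The push met the spring at about 3 N, read 5.7 N part-way down, and then came to a hard stop. The tool height stayed at 71.7 mm while the push rose from 10.6 to 17.6 N. That puts the foot at about 14 mm, which is fully home, and the network put it at 15 mm. The final hold is about 17 N down with 90 N grip.
- **Still off:** about 5 N of forward push against the back plate remained after I tried to ease it. The network and pixel estimates of the rail's position disagreed by several mm, so I relied on the contact instead.
- **Everything else:** the last side picture shows the wide holder still in its slot. The other jars I could see are standing where they were, though the arm hid part of the rack. I did not look closely at the other things on the bench afterwards.

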